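Put the demo ear defenders on the hygiene stand and start its lamp timer

TASK

The ear defenders that customers borrowed must be disinfected: hang every pair standing on the table by its crown over the bar of the stand, arch across the bar with one cup on either side, and let go. Then wind the timer's red key clockwise all the way to its stop, and last press the green start button fully in. Leave the golden nail coil and the tape measure where they are.

Things in the scene. Friction and masses are not known exactly. Their poses are not given: they have to be found in the camera images.
- stand: hygiene stand, fixed: a low grey tray 150 x 460 mm, 12 mm thick, with a violet lamp tube in it (up to 40 mm high), and above it a flat-topped steel bar 38 mm wide, 18 mm high, 400 mm long, centreline 180 mm above the table, carried by a 20 mm thick post at each end. Origin under the middle of the tray at table height; the bar runs along its y axis, z up
- bar_top (a point): middle of the upper side of the bar, 189 mm above the table; y along the bar (posts at y = -200 and +200 mm), x level across it, z up
- ear_red: red ear defenders, about 250 g, may be absent (None); stand on two cups, arch up: 150 mm along x (the arch spans x), 60 along y, 150 high. Origin at the underside midway between the cups, z up. Cups 36 x 60 x 72 mm high, 66 mm clear between them. Steel straps rise to a black crown block 56 (x) x 34 (y) mm, 122 to 150 mm above the origin; grip it across its 34 mm, fingertips above its underside
- ear_red_crown (a point): middle of the underside of the red ear defenders' crown block, 122 mm above their origin: the spot that rests on the bar; axes as the body's
- ear_yellow: yellow ear defenders, about 250 g, may be absent (None); stand on two cups, arch up: 150 mm along x (the arch spans x), 60 along y, 150 high. Origin at the underside midway between the cups, z up. Cups 36 x 60 x 72 mm high, 66 mm clear between them. Steel straps rise to a black crown block 56 (x) x 34 (y) mm, 122 to 150 mm above the origin; grip it across its 34 mm, fingertips above its underside
- ear_yellow_crown (a point): middle of the underside of the yellow ear defenders' crown block, 122 mm above their origin: the spot that rests on the bar; axes as the body's
- ear_blue: blue ear defenders, about 250 g, may be absent (None); stand on two cups, arch up: 150 mm along x (the arch spans x), 60 along y, 150 high. Origin at the underside midway between the cups, z up. Cups 36 x 60 x 72 mm high, 66 mm clear between them. Steel straps rise to a black crown block 56 (x) x 34 (y) mm, 122 to 150 mm above the origin; grip it across its 34 mm, fingertips above its underside
- ear_blue_crown (a point): middle of the underside of the blue ear defenders' crown block, 122 mm above their origin: the spot that rests on the bar; axes as the body's
- console: timer console, fixed: grey box 140 (x) x 240 (y) x 50 mm high; origin under its centre, z up. On top the winding key at y = -50 mm and the green start button at y = +75 mm
- key (a joint): winding angle of the key in rad: grows clockwise seen from above, 0 = run down, 5.2 = fully wound against its fixed stop. A light spring pulls back but a friction ratchet holds it wherever it is let go; 0.06 to 0.1 N m turns it
- key_grip (a point): centre of the key's wing, on its upright turning axis, 82 mm above the table. The wing is a red blade with one white end: 52 mm long along this point's x axis, 10 mm thick along y, from 63 to 97 mm above the table. The white end (-x of the point) points along the console's -x axis to the black mark on the white dial when run down, and to the red mark when fully wound
- start (a joint): travel of the green start button in m: 0 up, 0.006 fully pressed; springs back; takes 5 N; its top is 72 mm above the table when up
- start_top (a point): centre of the top of the green start button (32 mm across), pressed straight down
- coil_gold: bystander: coil of golden nails, 126 mm across, 64 mm high, origin under its centre
- tape: bystander: red tape measure, 72 x 36 x 66 mm high, origin under its centre
There are look-alikes about, which are no part of the job. What is meant by the ear_red is not pink or turquoise, and is the smaller of those in its own colour.

How it is judged (in metres and radians):
On the way, in this order (a step that is already met when the one before it is completed fails the run):
1. every pair of ear defenders present hangs over the bar, let go and settled (a slight sway is allowed) (x of ear_red_crown in the frame of bar_top between -0.03 and 0.03 m and y of ear_red_crown in the frame of bar_top between -0.18 and 0.18 m and z of ear_red_crown in the frame of bar_top between -0.012 and 0.015 m and angle between each of ear_red, ear_yellow, ear_blue's own z axis and vertical below 0.35 rad and angle between the y axis of each of ear_red, ear_yellow, ear_blue and the y axis of bar_top, either way round below 0.5 rad and contact force between each of ear_red, ear_yellow, ear_blue and stand above 0.2 N and contact force between each of ear_red, ear_yellow, ear_blue and the fingers below 0.1 N and linear speed of each of ear_red, ear_yellow, ear_blue below 0.15 m/s and x of ear_yellow_crown in the frame of bar_top between -0.03 and 0.03 m and y of ear_yellow_crown in the frame of bar_top between -0.18 and 0.18 m and z of ear_yellow_crown in the frame of bar_top between -0.012 and 0.015 m and x of ear_blue_crown in the frame of bar_top between -0.03 and 0.03 m and y of ear_blue_crown in the frame of bar_top between -0.18 and 0.18 m and z of ear_blue_crown in the frame of bar_top between -0.012 and 0.015 m), for 0.3 s.
2. the key is wound to its stop (value of joint key above 4.95 rad), for 0.2 s.
3. the start button is pressed in (value of joint start above 0.004 m), for 0.05 s.
At the end, for the whole second after the job is handed in: all pairs hang on the bar, released, slower than 0.15 m/s: crown underside within 30 mm across and 180 mm along from bar middle, -12 to +15 mm of bar top, tilt under 0.35 rad, y axis within 0.5 rad of bar; key past 4.9 rad (4.95 before the press); button then pressed 4 mm (all of step 1 and value of joint key above 4.9 rad); the robot touches nothing.
It fails at once if the coil gold is moved more than 30 mm (distance of coil_gold from where it was at the start of the episode above 0.03 m).
It fails at once if the tape is moved more than 30 mm (distance of tape from where it was at the start of the episode above 0.03 m).
Of ear_red, ear_yellow, ear_blue only 2 to 3 are there at a start; the rules pass over those that are not, and their reading is None.
At some moment in a run one of ear_red, ear_yellow, ear_blue may be knocked a few centimetres aside while the robot is not near it.
It also fails if it takes over 210 s, if anything falls off the work surface, if the arm or the gripper's body presses on something with over 40 N, if the wrist force passes 120 N, or if a joint passes its speed limit or range.

ROBOT

A 6-joint arm with a two-finger parallel gripper is mounted at the origin on the work surface. World frame = base frame: x ahead of the robot, y to its left, z up, the work surface at z = 0. Lengths are in m, angles in degrees, forces in N, time in s.
With the tool pointing down it reaches from about 0.35 to 0.875 m from the base axis. Payload 4.2 kg.
Tool frame: the origin (TCP) lies at the very end of the fingers, on their centre line; the grasp point (between the pads) lies 19 mm behind it; z points along the fingers, y is the line along which they close (so a half turn about z gives the same grasp; the last joint's range is limited). The gripper opens to 87 mm and grips with 3 to 60 N. Pads are 19 mm wide; open, the fingers measure 117 mm over their backs; the gripper's body (75 mm by 190 mm) begins 51 mm behind the grasp point.
Start: joints at [91.364, 22.042, 0.453, 0, -68.411, -14.817], TCP at [0.145, 0.608, 0.202] pointing down, gripper open.
Joint ranges: [-179.83, 179.83], [-69.29, 118.12], [-61.27, 80.66], [-181.25, 117.63], [-171.15, -9.14], [-177.46, 177.46]. Speed limits (degrees/s): [159.86, 159.86, 180, 180, 180, 180].

INTERFACE

Orientations are given as a 3x3 rotation matrix whose columns are the frame's x, y, z axes.
In Python, from station import r gives the robot as it stands.
- The arm moves only by the tool jog_arm, never from a script. Its argument "plan" is text: rows parted by semicolons, each of 7 numbers parted by spaces: the shift along the tool's x, y, z normalised to -1 to 1, where 1 is 0.025 m, then the turn, a rotation vector about the tool's x, y, z normalised to -1 to 1, where 1 is 8 degrees, then the closure, from -1 (fully open) to 1 (shut). A call has exactly 10 rows; each row shifts and turns the commanded pose from where the row before left it, along the tool's axes as they then stand; what a row does not reach is not made up. A row lasts 1/10 s, in which the tool goes at most 50 mm and 8.59 degrees, less where a joint would pass 70% of its speed; a pose out of reach is approached as far as the arm can. A call with a number of a shift or a turn outside -1 to 1 is refused whole. A call with a gripper value outside its range is refused whole. The fingers move at their own pace and stop on an object; the grip force is fixed at half the most. Time passes only in rows, so rows that do not move let the fingers close, or fill a call up. It gives the time, the measured TCP pose, the force, the opening and the grip force at its end, in the units of the state.
- r.sense(): the state, without advancing time (a new reading comes with each control period).
- r.capture(name): name is "scene" or "top"; returns (picture, depth): 480x640x3 uint8, red, green, blue; 480x640 float32, m along the optical axis (not along the pixel's ray), 0 where there is no reading.
- r.get_calibration(name): a dict with "mtx" (3x3 intrinsics, pixels), "extrinsics" (4x4, takes a point from camera to world coordinates). Camera axes: x right, y up, looking along -z (the intrinsics and any distortion apply to the point x, -y, -z); pixel columns grow to the right and rows downward; lengths in m; the calibration is good to about 2 mm. A picture is of the moment at which its call begins. get_calibration takes no time and is no camera call.
- r.finish_job(): hands the job in; it is judged then, once.
The state is a dict: "time_s": time; "joints": joint angles; "joint_velocities": joint speeds; "effort": joint torques, N m; "tcp_pos": TCP position; "ee_rot": TCP orientation; "wrist_force": force on the tool from outside, world axes, zero at the start; "moment": the same for the moment, N m; "gripper_width": opening from 0.0 (shut) to 1.0 (fully open); "gripper_force": force on a finger pad.
Only numpy, scipy, OpenCV 4.12 (cv2) and the standard library are available. Lean on these libraries where they do the work, as an engineer would, in place of code of your own. Each camera call takes 0.05 s, during which the arm holds its last target. There are 200 camera calls.

## Working session

There is one attempt and no reset: what is moved stays moved. The work goes in short steps, Python scripts to look and compute and a tool call to move; the robot and the scene stay as the last step left them, time stands still between calls to the robot, and variables do not carry over. Pictures are saved under pics/ and viewed, at most 14 in all, crops included, and the job is handed in when it is done.

Besides the shell and the picture viewer there is one more tool, called as name(argument=value, ...), one argument or row to a line, values as JSON. jog_arm: Moves the arm, as the interface text tells. Scaled input: -1 to 1 covers 0.025 m each way for a shift and 8 degrees each way for a turn. Its arguments: {"type":"object","properties":{"plan":{"type":"string"}},"required":["plan"]}

```bash
mkdir -p pics; ls; cat > h.py <<'E'
import numpy as np, cv2
from station import r
def cap(n):
    im,d=r.capture(n); c=r.get_calibration(n); return im,d,np.array(c["mtx"]),np.array(c["extrinsics"])
def cloud(d,K,E):
    v,u=np.mgrid[:480,:640]
    p=np.stack([(u-K[0,2])/K[0,0]*d,-(v-K[1,2])/K[1,1]*d,-d],-1)
    return p@E[:3,:3].T+E[:3,3]
E
python3 - <<'E'
from h import *
for n in("scene","top"):
    im,d,K,X=cap(n); cv2.imwrite(f"pics/{n}0.png",im[:,:,::-1]); print(K,X,(d>0).mean())
    np.savez(f"{n}0.npz",im=im,d=d,K=K,X=X)
s=r.sense();print(s)
E
```

```text
pics
[[604.6161767    0.         314.19496298]
 [  0.         604.6161767  234.78819742]
 [  0.           0.           1.        ]] [[ 0.87093349 -0.30860397  0.38241136  1.01898124]
 [ 0.49137694  0.53923969 -0.68393659 -0.92611628]
 [ 0.00485417  0.78357141  0.62128278  0.95545511]
 [ 0.          0.          0.          1.        ]] 0.9960774739583333
[[437.44887654   0.         320.58013426]
 [  0.         437.44887654 238.63678811]
 [  0.           0.           1.        ]] [[ 0.00526178  0.98835986 -0.15204307  0.35550804]
 [-0.99979583  0.00223329 -0.02008255 -0.04509919]
 [-0.01950923  0.1521177   0.98816982  1.19832781]
 [ 0.          0.          0.          1.        ]] 0.995947265625
{'time_s': 0.1, 'joints': array([ 9.13632613e+01,  2.20866940e+01,  3.87726174e-01, -2.30710859e-02,
       -6.84118297e+01, -1.48175926e+01]), 'joint_velocities': array([ 0.04356944, -0.15971583,  0.27198453,  0.0423527 ,  0.01023296,
       -0.00306317]), 'effort': array([ 4.90548318e-04, -3.91694605e+01,  1.87935501e+01,  4.23192680e+00,
        1.34552771e-02, -7.09331175e-05]), 'tcp_pos': array([0.14527048, 0.60729006, 0.20087209]), 'ee_rot': array([[ 9.72521139e-01, -2.32814359e-01, -3.28308149e-04],
       [-2.32814552e-01, -9.72519209e-01, -1.94211370e-03],
       [ 1.32865975e-04,  1.96518154e-03, -9.99998060e-01]]), 'wrist_force': array([ 0.37523481, -0.80744995,  1.18759204]), 'moment': array([-0.04477777, -0.01466983, -0.06717581]), 'gripper_force': 0.0, 'gripper_width': 0.9986901552512036}
```

View pics/scene0.png

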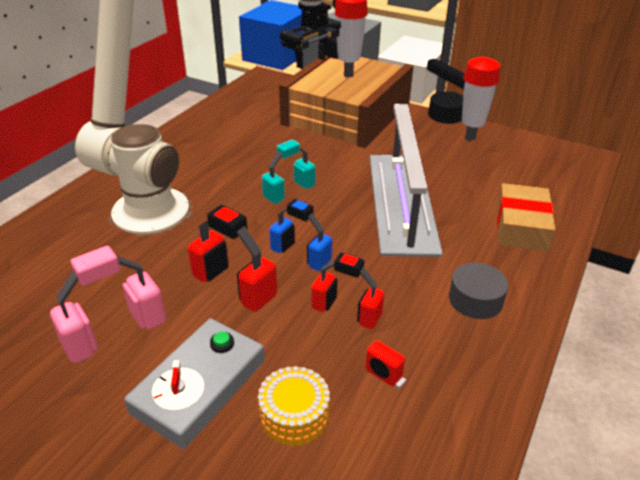

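View pics/top0.png

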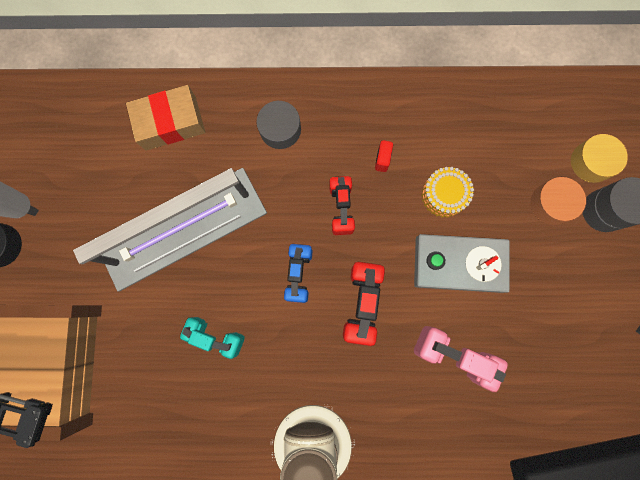

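The small red pair is at scene (347,285) and top (343,205). The large red pair at top (368,303) is a look-alike, as are teal (211,340) and pink (462,360). Blue is at top (297,272), and there is no yellow. The console is at top (462,263), the stand bar at (160,215), the coil at (448,190) and the tape at (384,156). Next I measure.

```bash
cat > m.py <<'E'
from h import *
def measure(im,P,d,box,col):
    u0,v0,u1,v1=box
    hsv=cv2.cvtColor(im,cv2.COLOR_RGB2HSV); H,S,V=[hsv[...,i].astype(int) for i in range(3)]
    hue=((H<8)|(H>172)) if col=='r' else (abs(H-112)<14)
    b=np.zeros(H.shape,bool); b[v0:v1,u0:u1]=1
    b&=d>0
    cup=b&hue&(S>130)&(V>60)&(P[...,2]>.062)&(P[...,2]<.082)
    cr=b&(P[...,2]>.14)&(P[...,2]<.165)
    return P[cup],P[cr]
E
python3 - <<'E'
from m import *
from scipy.cluster.vq import kmeans2
z=np.load("top0.npz"); im,d=z['im'],z['d']; P=cloud(d,z['K'],z['X'])
print("table",[P[v,u].round(3) for u,v in((240,300),(400,350),(320,120))])
for n,box,col in(("red",(322,170,362,240),'r'),("big",(340,255,392,350),'r'),("blue",(280,238,318,308),'b')):
    b=P[box[1]:box[3],box[0]:box[2]].reshape(-1,3); print(n,"zmax",np.percentile(b[:,2],[99,99.9]).round(3))
    c,k=measure(im,P,d,box,col)
    m,l=kmeans2(c[:,:2].astype(float),2,seed=1,minit='++')
    print(" cups",m.round(4),np.linalg.norm(m[0]-m[1]).round(4),len(c))
    if len(k):
        (cx,cy),wh,a=cv2.minAreaRect(k[:,:2].astype(np.float32)); print(" crown",len(k),k.mean(0).round(4),(cx,cy),wh,a)
# bar
k=P[150:300,60:280].reshape(-1,3); k=k[(k[:,2]>.18)&(k[:,2]<.198)]
print("bar",len(k),cv2.minAreaRect(k[:,:2].astype(np.float32)),k[:,2].mean())
k=P[220:300,405:520].reshape(-1,3);k=k[(k[:,2]>.04)&(k[:,2]<.056)]
print("console",cv2.minAreaRect(k[:,:2].astype(np.float32)),k[:,2].mean())
g=P[245:275,425:450].reshape(-1,3);g=g[g[:,2]>.066];print("button",g.mean(0),len(g))
g=P[235:290,460:510].reshape(-1,3);g=g[(g[:,2]>.085)];print("key",g.mean(0),len(g),cv2.minAreaRect(g[:,:2].astype(np.float32)))
for n,b in(("coil",(420,165,478,218)),("tape",(370,138,396,174))):
    g=P[b[1]:b[3],b[0]:b[2]].reshape(-1,3);g=g[g[:,2]>.05];print(n,g.mean(0),g[:,2].max())
im=cv2.imread("pics/top0.png"); cv2.imwrite("pics/crop1.png",cv2.resize(im[140:320,270:510],None,fx=3.3,fy=3.3,interpolation=2))
E
```

```text
table [array([0.37 , 0.198, 0.   ]), array([ 0.241, -0.233,  0.   ]), array([ 0.888, -0.017, -0.002])]
red zmax [0.153 1.198]
 cups [[ 0.6827 -0.072 ]
 [ 0.5655 -0.0803]] 0.1174 414
 crown 305 [ 0.6238 -0.0772  0.1495] (0.6242628693580627, -0.07743893563747406) (0.05519874393939972, 0.0337919183075428) 3.15869402885437
big zmax [0.207 1.198]
 cups [[ 0.4373 -0.1026]
 [ 0.295  -0.0948]] 0.1425 13
 crown 187 [ 0.3601 -0.1312  0.1525] (0.3642791509628296, -0.13199561834335327) (0.022069817408919334, 0.16570940613746643) 82.30493927001953
blue zmax [0.153 1.198]
 cups [[0.498  0.0306]
 [0.3823 0.0415]] 0.1162 447
 crown 324 [0.4407 0.0376 0.1495] (0.44147375226020813, 0.037989187985658646) (0.03428320214152336, 0.055629875510931015) 85.91912078857422
bar 2905 ((0.5672996044158936, 0.36730122566223145), (0.03957536071538925, 0.4203421473503113), 28.541105270385742) 0.18818745450278282
console ((0.4709210991859436, -0.3962891101837158), (0.24154098331928253, 0.14051419496536255), 86.61408233642578) 0.049855534204205104
button [ 0.46921301 -0.30751305  0.12510528] 127
key [ 0.45876786 -0.41624764  0.17080944] 103 ((0.4094400703907013, -0.25860869884490967), (0.022459357976913452, 0.43985840678215027), 17.099241256713867)
coil [ 0.66056859 -0.36045771  0.07042411] 1.198327812776445
tape [ 0.75875527 -0.19129651  0.07719078] 1.198327812776445
```

View pics/crop1.png

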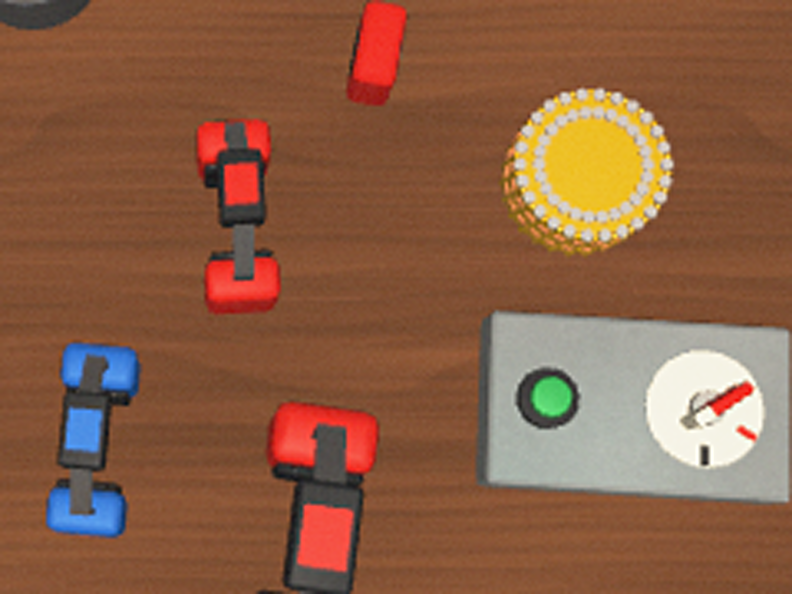

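The crop confirms the choice. The small red pair at crop (240,185) is 55 x 34 mm at the crown and 0.15 m high, with cups 117 mm apart. The large red pair stands 0.2 m high, so it is rejected. The blue pair's sizes match too. The key at crop (715,405) has its white end lower left, so it is already partly wound.

```bash
cat > go.py <<'E'
import sys
from h import *
# usage: go.py x y z angle(deg of tool x in world) -> tool-axis units
def to(p,a=None):
    s=r.sense(); R=s['ee_rot']; e=R.T@(np.array(p)-s['tcp_pos'])/.025
    ta=np.degrees(np.arctan2(R[1,0],R[0,0]))
    print("t",round(s['time_s'],2),"tcp",s['tcp_pos'].round(4),"ang",ta.round(2),"j",s['joints'].round(0),"w",round(s['gripper_width'],3),"F",s['wrist_force'].round(1),"tilt",(R[:2,2]*57.3).round(2))
    print("shift units",e.round(2),"turn units z",None if a is None else round(-((a-ta+90)%180-90)/8,3))
if __name__=="__main__":
    v=list(map(float,sys.argv[1:])); to(v[:3],v[3] if len(v)>3 else None)
E
python3 go.py 0.624 -0.077 0.30 3.5
```

```text
t 0.1 tcp [0.1453 0.6073 0.2009] ang -13.46 j [ 91.  22.   0.  -0. -68. -15.] w 0.999 F [ 0.4 -0.8  1.2] tilt [-0.02 -0.11]
shift units [25.   22.17 -3.92] turn units z -2.12
```

jog_arm(
  plan="0 0 -1 0 0 0 -1; 0 0 -1 0 0 0 -1; 0.4 0.35 -1 0 0 0 -1; 0.8 0.7 -0.9 0 0 0 -1; 0.8 0.71 0 0 0 0 -1; 0.8 0.71 0 0 0 0 -1; 0.8 0.71 0 0 0 0 -1; 0.8 0.71 0 0 0 0 -1; 0.8 0.71 0 0 0 0 -1; 0.8 0.71 0 0 0 0 -1",
)

```text
time_s: 1.1
tcp_pos: [0.2607, 0.4426, 0.2989]
ee_rot: [[0.973, -0.233, -0.0], [-0.233, -0.973, -0.001], [-0.0, 0.001, -1.0]]
wrist_force: [0.4, -0.1, 0.5]
gripper_width: 1.003
gripper_force: 0.0
```

jog_arm(
  plan="0.8 0.71 0 0 0 0 -1; 0.8 0.71 0 0 0 0 -1; 0.8 0.71 0 0 0 0 -1; 0.8 0.71 0 0 0 0 -1; 0.8 0.71 0 0 0 0 -1; 0.8 0.71 0 0 0 0 -1; 0.8 0.71 0 0 0 0 -1; 0.8 0.71 0 0 0 0 -1; 0.8 0.71 0 0 0 0 -1; 0.8 0.71 0 0 0 0 -1",
)

```text
time_s: 2.1
tcp_pos: [0.4138, 0.2235, 0.299]
ee_rot: [[0.973, -0.233, -0.001], [-0.233, -0.973, -0.0], [-0.001, 0.001, -1.0]]
wrist_force: [0.2, 0.1, -0.7]
gripper_width: 1.002
gripper_force: 0.0
```

jog_arm(
  plan="0.8 0.71 0 0 0 0 -1; 0.8 0.71 0 0 0 0 -1; 0.8 0.71 0 0 0 0 -1; 0.8 0.71 0 0 0 0 -1; 0.8 0.71 0 0 0 0 -1; 0.8 0.71 0 0 0 0 -1; 0.8 0.71 0 0 0 0 -1; 0.8 0.71 0 0 0 0 -1; 0.8 0.71 0 0 0 0 -1; 0.8 0.71 0 0 0 0 -1",
)

```text
time_s: 3.1
tcp_pos: [0.567, 0.0045, 0.2988]
ee_rot: [[0.973, -0.233, -0.001], [-0.233, -0.973, -0.0], [-0.001, 0.0, -1.0]]
wrist_force: [0.9, 0.1, 0.6]
gripper_width: 0.998
gripper_force: 0.0
```

```bash
cat > ears.py <<'E'
from m import *
from scipy.cluster.vq import kmeans2
def crown(zlo=.14,zhi=.165,P=None,boxes=None):
    im,d,K,X=cap("top"); P=cloud(d,K,X)
    m=((P[...,2]>zlo)&(P[...,2]<zhi)&(P[...,0]<.95)&(P[...,0]>.2)).astype(np.uint8)
    n,l,st,ce=cv2.connectedComponentsWithStats(m)
    for i in range(1,n):
        if st[i,4]<150: continue
        q=P[l==i]; (cx,cy),wh,a=cv2.minAreaRect(q[:,:2].astype(np.float32))
        print("px",ce[i].round(),st[i,4],"xy",round(cx,4),round(cy,4),"wh",np.round(wh,3),"ang(long)",round(a if wh[0]>wh[1] else a-90,1),"z",q[:,2].mean().round(4))
    return im
if __name__=="__main__": crown()
E
python3 ears.py; python3 go.py 0.624 -0.077 0.30 3.5
```

```text
px [  6. 199.] 184 xy 0.6204 0.7649 wh [0.028 0.079] ang(long) -0.6 z 0.1524
px [295. 270.] 324 xy 0.4413 0.0376 wh [0.034 0.056] ang(long) -5.4 z 0.1493
px [ 47. 311.] 154 xy 0.34 0.6324 wh [0.029 0.096] ang(long) -89.7 z 0.1413
t 3.15 tcp [0.5687 0.0021 0.2982] ang -13.61 j [ 17.  14.   2.   0. -79.  60.] w 0.998 F [ 1.8 -0.6  0.8] tilt [-0.06 -0.1 ]
shift units [ 2.89  2.56 -0.07] turn units z -2.138
```

jog_arm(
  plan="0.8 0.71 0 0 0 0 -1; 0.8 0.71 0 0 0 0 -1; 0.8 0.71 0 0 0 0 -1; 0.49 0.43 0 0 0 0 -1; 0 0 0 0 0 -0.8 -1; 0 0 0 0 0 -0.8 -1; 0 0 0 0 0 -0.54 -1; 0 0 0.9 0 0 0 -1; 0 0 0.9 0 0 0 -1; 0 0 0 0 0 0 -1",
)

```text
time_s: 4.15
tcp_pos: [0.6199, -0.073, 0.2505]
ee_rot: [[0.998, 0.064, -0.008], [0.064, -0.998, 0.001], [-0.008, -0.001, -1.0]]
wrist_force: [0.0, 0.2, -0.4]
gripper_width: 1.006
gripper_force: 0.0
```

```bash
python3 go.py 0.624 -0.077 0.127 3.5; python3 - <<'E'
from h import *
im,d,K,X=cap("scene"); cv2.imwrite("pics/s1.png",im[:,:,::-1][140:400,150:460].repeat(2,0).repeat(2,1))
P=cloud(d,K,X)
for nm,P_,i_ in(("now",P,im),("t0",*(lambda z:(cloud(z['d'],z['K'],z['X']),z['im']))(np.load("scene0.npz")))):
    b=P_[...,2]; m=(b>.14)&(b<.156)&(P_[...,0]>.57)&(P_[...,0]<.68)&(abs(P_[...,1]+.077)<.05)
    q=P_[m]; print(nm,m.sum(),q.mean(0).round(4) if m.sum() else '')
E
```

```text
t 4.15 tcp [ 0.6199 -0.073   0.2505] ang 3.66 j [  8.  21.   5.  -0. -75.  86.] w 1.006 F [ 0.   0.2 -0.4] tilt [-0.47  0.03]
shift units [0.19 0.17 4.94] turn units z 0.02
now 401 [ 0.6279 -0.0811  0.1497]
t0 402 [ 0.6281 -0.0813  0.1498]
```

View pics/s1.png

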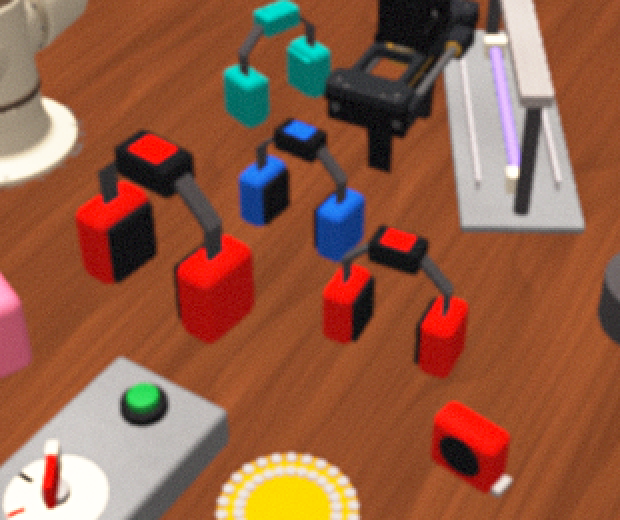

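Red has not moved: its scene-cloud mean is identical to t0. I'll check where the fingertips project before descending.

```bash
python3 - <<'E'
from h import *
s=r.sense();c=r.get_calibration("scene");K=np.array(c['mtx']);X=np.array(c['extrinsics'])
R=s['ee_rot'];t=s['tcp_pos']
for nm,p in(("tcp",t),("f+",t+R[:,1]*.05),("f-",t-R[:,1]*.05),("crown",np.array([.624,-.077,.15]))):
    q=X[:3,:3].T@(p-X[:3,3]); u=K[0,0]*q[0]/-q[2]+K[0,2]; v=K[1,1]*-q[1]/-q[2]+K[1,2]; print(nm,((u-150)*2).round(),((v-140)*2).round())
E
```

```text
tcp 400.0 157.0
f+ 379.0 185.0
f- 419.0 130.0
crown 396.0 240.0
```

jog_arm(
  plan="0.19 0.17 0.5 0 0 0 -1; 0 0 0.7 0 0 0 -1; 0 0 0.8 0 0 0 -1; 0 0 0.8 0 0 0 -1; 0 0 0.8 0 0 0 -1; 0 0 0.6 0 0 0 -1; 0 0 0.5 0 0 0 -1; 0 0 0.3 0 0 0 -1; 0 0 0 0 0 0 -1; 0 0 0 0 0 0 -1",
)

```text
time_s: 5.2
tcp_pos: [0.6279, -0.0775, 0.13]
ee_rot: [[0.998, 0.064, 0.001], [0.064, -0.998, -0.0], [0.001, 0.0, -1.0]]
wrist_force: [0.4, 0.6, 0.5]
gripper_width: 1.002
gripper_force: 0.0
```

```bash
python3 go.py 0.624 -0.077 0.127 3.5
```

```text
t 5.2 tcp [ 0.6279 -0.0775  0.13  ] ang 3.68 j [  8.  26.  -4.   0. -60.  86.] w 1.002 F [0.4 0.6 0.5] tilt [ 0.08 -0.01]
shift units [-0.15 -0.03  0.12] turn units z 0.022
```

jog_arm(
  plan="-0.15 -0.03 0.1 0 0 0 -1; 0 0 0 0 0 0 -1; 0 0 0 0 0 0 -0.3; 0 0 0 0 0 0 0.3; 0 0 0 0 0 0 1; 0 0 0 0 0 0 1; 0 0 0 0 0 0 1; 0 0 0 0 0 0 1; 0 0 0 0 0 0 1; 0 0 0 0 0 0 1",
)

```text
time_s: 6.2
tcp_pos: [0.6234, -0.0769, 0.1268]
ee_rot: [[0.998, 0.064, -0.0], [0.064, -0.998, 0.0], [-0.0, -0.0, -1.0]]
wrist_force: [-0.1, 1.0, -0.7]
gripper_width: 0.378
gripper_force: 30.0
```

jog_arm(
  plan="0 0 0 0 0 0 1; 0 0 -0.3 0 0 0 1; 0 0 -0.6 0 0 0 1; 0 0 -1 0 0 0 1; 0 0 -1 0 0 0 1; 0 0 -1 0 0 0 1; 0 0 -1 0 0 0 1; 0 0 -1 0 0 0 1; 0 0 -1 0 0 0 1; 0 0 -1 0 0 0 1",
)

```text
time_s: 7.2
tcp_pos: [0.6227, -0.0769, 0.325]
ee_rot: [[0.998, 0.064, -0.001], [0.064, -0.998, 0.0], [-0.001, -0.0, -1.0]]
wrist_force: [0.4, 0.1, -2.8]
gripper_width: 0.379
gripper_force: 30.0
```

```bash
python3 - <<'E'
from h import *
im,d,K,X=cap("scene"); cv2.imwrite("pics/s2.png",im[:,:,::-1][80:380,200:500].repeat(2,0).repeat(2,1))
P=cloud(d,K,X); hsv=cv2.cvtColor(im,cv2.COLOR_RGB2HSV)
E
python3 go.py 0.605 0.297 0.36 28.5
```

```text
t 7.25 tcp [ 0.6247 -0.0776  0.3304] ang 3.68 j [  8.  19.  14.   0. -85.  86.] w 0.38 F [ 0.6 -1.   3.4] tilt [ 0.44 -0.07]
shift units [  0.18 -15.    -1.21] turn units z -3.102
```

View pics/s2.png

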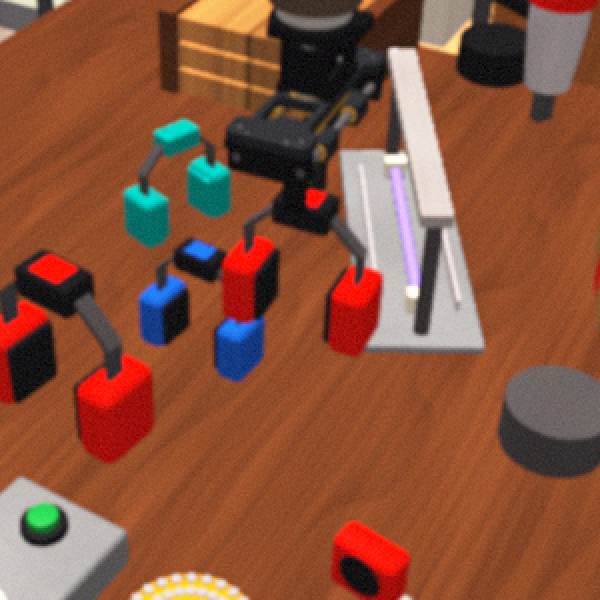

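Red is held (width 0.38, about 33 mm) and hangs level clear of the table. I carry it to the bar at s = -80 mm.

jog_arm(
  plan="0 -0.2 -0.8 0 0 0 1; 0 -0.5 -0.8 0 0 0 1; 0.02 -0.8 0 0 0 0 1; 0.02 -0.8 0 0 0 0 1; 0.02 -0.8 0 0 0 0 1; 0.02 -0.8 0 0 0 0 1; 0.02 -0.8 0 0 0 0 1; 0.02 -0.8 0 0 0 0 1; 0.02 -0.8 0 0 0 0 1; 0.02 -0.8 0 0 0 0 1",
)

```text
time_s: 8.25
tcp_pos: [0.6155, 0.1012, 0.3631]
ee_rot: [[0.998, 0.064, -0.002], [0.064, -0.998, -0.0], [-0.002, 0.0, -1.0]]
wrist_force: [0.8, 0.4, -2.8]
gripper_width: 0.378
gripper_force: 30.0
```

jog_arm(
  plan="0 -0.8 0 0 0 0 1; 0 -0.8 0 0 0 0 1; 0 -0.8 0 0 0 0 1; 0 -0.8 0 0 0 0 1; 0 -0.8 0 0 0 0 1; 0 -0.8 0 0 0 0 1; 0 -0.8 0 0 0 0 1; 0 -0.8 0 0 0 0 1; 0 -0.8 0 0 0 0 1; 0 -0.5 0 0 0 0 1",
)

```text
time_s: 9.25
tcp_pos: [0.6035, 0.2948, 0.3639]
ee_rot: [[0.998, 0.065, -0.0], [0.065, -0.998, 0.0], [-0.0, -0.0, -1.0]]
wrist_force: [0.2, -0.3, -3.3]
gripper_width: 0.381
gripper_force: 30.0
```

jog_arm(
  plan="0 -0.2 0 0 0 -0.3 1; 0 0 0 0 0 -0.6 1; 0 0 0 0 0 -0.6 1; 0 0 0 0 0 -0.6 1; 0 0 0 0 0 -0.6 1; 0 0 0 0 0 -0.4 1; 0 0 0 0 0 0 1; 0 0 0 0 0 0 1; 0 0 0 0 0 0 1; 0 0 0 0 0 0 1",
)

```text
time_s: 10.25
tcp_pos: [0.6034, 0.2976, 0.3644]
ee_rot: [[0.879, 0.476, 0.0], [0.476, -0.879, -0.0], [-0.0, 0.0, -1.0]]
wrist_force: [-0.7, -0.1, -2.5]
gripper_width: 0.376
gripper_force: 30.0
```

```bash
python3 go.py 0.605 0.297 0.194 28.5;python3 - <<'E'
from h import *
im,d,K,X=cap("scene"); cv2.imwrite("pics/s3.png",im[:,:,::-1][20:320,250:550].repeat(2,0).repeat(2,1))
E
```

```text
t 10.25 tcp [0.6034 0.2976 0.3644] ang 28.44 j [ 40.  24.  26.   0. -92.  78.] w 0.376 F [-0.7 -0.1 -2.5] tilt [ 0. -0.]
shift units [0.04 0.05 6.81] turn units z -0.008
```

View pics/s3.png

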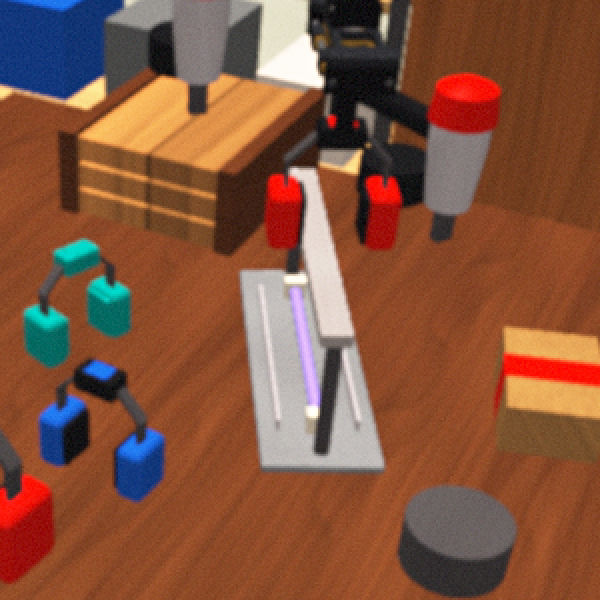

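Red hangs centred over the bar, with its cups at crop (285,210) and (380,210). I lower it.

jog_arm(
  plan="0.04 0.05 0.4 0 0 0 1; 0 0 0.8 0 0 0 1; 0 0 0.8 0 0 0 1; 0 0 0.8 0 0 0 1; 0 0 0.8 0 0 0 1; 0 0 0.8 0 0 0 1; 0 0 0.8 0 0 0 1; 0 0 0.6 0 0 0 1; 0 0 0.4 0 0 0 1; 0 0 0.2 0 0 0 1",
)

```text
time_s: 11.3
tcp_pos: [0.6045, 0.2965, 0.2028]
ee_rot: [[0.879, 0.476, -0.002], [0.476, -0.879, -0.001], [-0.002, 0.0, -1.0]]
wrist_force: [-0.1, -0.0, -1.9]
gripper_width: 0.377
gripper_force: 30.0
```

jog_arm(
  plan="0 0 0.15 0 0 0 1; 0 0 0.15 0 0 0 1; 0 0 0.1 0 0 0 1; 0 0 0 0 0 0 1; 0 0 0 0 0 0 1; 0 0 0 0 0 0 1; 0 0 0 0 0 0 1; 0 0 0 0 0 0 1; 0 0 0 0 0 0 1; 0 0 0 0 0 0 1",
)

```text
time_s: 12.3
tcp_pos: [0.6049, 0.2969, 0.1943]
ee_rot: [[0.879, 0.477, 0.0], [0.477, -0.879, -0.0], [-0.0, 0.0, -1.0]]
wrist_force: [0.2, -0.2, -1.8]
gripper_width: 0.377
gripper_force: 30.0
```

jog_arm(
  plan="0 0 0.04 0 0 0 1; 0 0 0.04 0 0 0 1; 0 0 0 0 0 0 0; 0 0 0 0 0 0 -0.5; 0 0 0 0 0 0 -1; 0 0 0 0 0 0 -1; 0 0 0 0 0 0 -1; 0 0 0 0 0 0 -1; 0 0 -0.3 0 0 0 -1; 0 0 -0.6 0 0 0 -1",
)

```text
time_s: 13.3
tcp_pos: [0.6043, 0.2965, 0.2141]
ee_rot: [[0.879, 0.477, -0.002], [0.477, -0.879, -0.002], [-0.003, 0.0, -1.0]]
wrist_force: [0.0, -0.5, 0.5]
gripper_width: 0.969
gripper_force: 0.0
```

jog_arm(
  plan="0 0 -0.8 0 0 0 -1; 0 0 -0.8 0 0 0 -1; 0 0 -0.8 0 0 0 -1; 0 0 -0.8 0 0 0 -1; 0 0.8 0 0 0 0 -1; 0 0.8 0 0 0 0 -1; 0 0.8 0 0 0 0 -1; 0 0.8 0 0 0 0 -1; 0 0.8 0 0 0 0 -1; 0 0.8 0 0 0 0 -1",
)

```text
time_s: 14.3
tcp_pos: [0.6626, 0.1906, 0.2955]
ee_rot: [[0.879, 0.477, 0.001], [0.477, -0.879, 0.0], [0.001, 0.0, -1.0]]
wrist_force: [0.0, 0.2, 0.2]
gripper_width: 0.999
gripper_force: 0.0
```

```bash
python3 ears.py; echo; python3 -c "
from ears import *
crown(.205,.228)"; python3 go.py 0.441 0.038 0.30 -4.5
```

```text
px [  6. 199.] 185 xy 0.6194 0.7641 wh [0.026 0.078] ang(long) -2.1 z 0.1521
px [295. 270.] 326 xy 0.4413 0.0379 wh [0.034 0.056] ang(long) -4.9 z 0.1494
px [202. 340.] 315 xy 0.2748 0.2592 wh [0.057 0.034] ang(long) 68.8 z 0.1491

px [183. 197.] 358 xy 0.6065 0.2951 wh [0.059 0.033] ang(long) 27.8 z 0.2159
px [479. 365.] 612 xy 0.2294 -0.3723 wh [0.075 0.046] ang(long) 65.4 z 0.2075
t 14.4 tcp [0.6632 0.1891 0.2951] ang 28.31 j [ 29.  26.  20.   0. -84.  89.] w 0.999 F [-1.4 -0.1  0.7] tilt [ 0.02 -0.02]
shift units [-10.69   1.11  -0.2 ] turn units z 4.101
```

Red rests on the bar: its top is at 0.216 m (0.217 expected), 2 mm off target. Blue has not moved. I go to it.

jog_arm(
  plan="-0.5 0 0 0 0 0 -1; -1 0.11 0 0 0 0 -1; -1 0.1 0 0 0 0 -1; -1 0.1 0 0 0 0 -1; -1 0.1 0 0 0 0 -1; -1 0.1 0 0 0 0 -1; -1 0.2 0 0 0 0 -1; -1 0.2 0 0 0 0 -1; -1 0.1 0 0 0 0 -1; -1 0.1 0 0 0 0 -1",
)

```text
time_s: 15.4
tcp_pos: [0.4656, 0.0534, 0.2953]
ee_rot: [[0.879, 0.477, 0.001], [0.477, -0.879, 0.0], [0.001, 0.0, -1.0]]
wrist_force: [0.2, -0.3, 0.2]
gripper_width: 1.003
gripper_force: 0.0
```

jog_arm(
  plan="-0.8 0 0 0 0 0 -1; -0.4 0 0 0 0 0.7 -1; 0 0 0.5 0 0 0.8 -1; 0 0 0.5 0 0 0.8 -1; 0 0 0.5 0 0 0.8 -1; 0 0 0.5 0 0 0.8 -1; 0 0 0 0 0 0.2 -1; 0 0 0 0 0 0 -1; 0 0 0 0 0 0 -1; 0 0 0 0 0 0 -1",
)

```text
time_s: 16.4
tcp_pos: [0.4406, 0.0397, 0.2456]
ee_rot: [[0.997, -0.074, 0.002], [-0.074, -0.997, 0.001], [0.001, -0.001, -1.0]]
wrist_force: [0.6, -0.2, 0.7]
gripper_width: 0.997
gripper_force: 0.0
```

```bash
python3 go.py 0.4413 0.0378 0.127 -4.8; python3 - <<'E'
from h import *
z=np.load("scene0.npz"); im,d,K,X=cap("scene")
for P_ in(cloud(d,K,X),cloud(z['d'],z['K'],z['X'])):
    b=P_[...,2]; m=(b>.14)&(b<.156)&(abs(P_[...,0]-.441)<.06)&(abs(P_[...,1]-.038)<.06)
    print(m.sum(),P_[m].mean(0).round(4))
E
```

```text
t 16.4 tcp [0.4406 0.0397 0.2456] ang -4.27 j [ 26.   2. -19.   0. -69.  59.] w 0.997 F [ 0.6 -0.2  0.7] tilt [0.09 0.03]
shift units [0.03 0.08 4.75] turn units z 0.067
298 [0.4451 0.0338 0.1497]
302 [0.4452 0.0335 0.1496]
```

jog_arm(
  plan="0.03 0.08 0.4 0 0 0.07 -1; 0 0 0.8 0 0 0 -1; 0 0 0.8 0 0 0 -1; 0 0 0.8 0 0 0 -1; 0 0 0.8 0 0 0 -1; 0 0 0.5 0 0 0 -1; 0 0 0.4 0 0 0 -1; 0 0 0.2 0 0 0 -1; 0 0 0 0 0 0 -1; 0 0 0 0 0 0 -1",
)

```text
time_s: 17.45
tcp_pos: [0.4412, 0.0376, 0.1278]
ee_rot: [[0.996, -0.085, 0.001], [-0.085, -0.996, 0.0], [0.001, -0.0, -1.0]]
wrist_force: [-0.1, -0.1, -0.1]
gripper_width: 1.003
gripper_force: 0.0
```

jog_arm(
  plan="0 0 0 0 0 0 -1; 0 0 0 0 0 0 -0.3; 0 0 0 0 0 0 0.3; 0 0 0 0 0 0 1; 0 0 0 0 0 0 1; 0 0 0 0 0 0 1; 0 0 0 0 0 0 1; 0 0 0 0 0 0 1; 0 0 0 0 0 0 1; 0 0 0 0 0 0 1",
)

```text
time_s: 18.45
tcp_pos: [0.4408, 0.0375, 0.1274]
ee_rot: [[0.996, -0.085, 0.0], [-0.085, -0.996, 0.0], [0.0, -0.0, -1.0]]
wrist_force: [-0.6, 0.9, 0.7]
gripper_width: 0.375
gripper_force: 30.0
```

jog_arm(
  plan="0 0 -0.3 0 0 0 1; 0 0 -0.6 0 0 0 1; 0 0 -1 0 0 0 1; 0 0 -1 0 0 0 1; 0 0 -1 0 0 0 1; 0 0 -1 0 0 0 1; 0 0 -1 0 0 0 1; 0 0 -1 0 0 0 1; 0 0 -1 0 0 0 1; 0 0 -1 0 0 0 1",
)

```text
time_s: 19.45
tcp_pos: [0.4401, 0.0373, 0.3509]
ee_rot: [[0.996, -0.085, -0.001], [-0.085, -0.996, 0.0], [-0.001, 0.0, -1.0]]
wrist_force: [0.9, 0.8, -2.2]
gripper_width: 0.374
gripper_force: 30.0
```

```bash
python3 go.py 0.529 0.437 0.38 28.5; python3 -c "
from ears import *
crown(.205,.228)"
```

```text
t 19.45 tcp [0.4401 0.0373 0.3509] ang -4.9 j [ 26.  -1.  -7.  -0. -84.  59.] w 0.374 F [ 0.9  0.8 -2.2] tilt [-0.05  0.  ]
shift units [  2.18 -16.23  -1.17] turn units z -4.175
px [183. 197.] 359 xy 0.6061 0.2953 wh [0.057 0.033] ang(long) 28.5 z 0.2159
px [479. 365.] 618 xy 0.2301 -0.3719 wh [0.075 0.045] ang(long) 65.8 z 0.2075
```

jog_arm(
  plan="0 -0.2 -0.6 0 0 0 1; 0.1 -0.5 -0.57 0 0 0 1; 0.12 -0.8 0 0 0 0 1; 0.12 -0.8 0 0 0 0 1; 0.12 -0.8 0 0 0 0 1; 0.12 -0.8 0 0 0 0 1; 0.12 -0.8 0 0 0 0 1; 0.12 -0.8 0 0 0 0 1; 0.12 -0.8 0 0 0 0 1; 0.12 -0.8 0 0 0 0 1",
)

```text
time_s: 20.5
tcp_pos: [0.4826, 0.2136, 0.3789]
ee_rot: [[0.996, -0.085, -0.0], [-0.085, -0.996, -0.0], [-0.0, 0.0, -1.0]]
wrist_force: [-0.7, -0.3, -1.3]
gripper_width: 0.376
gripper_force: 30.0
```

jog_arm(
  plan="0.12 -0.9 0 0 0 0 1; 0.12 -0.9 0 0 0 0 1; 0.12 -0.9 0 0 0 0 1; 0.12 -0.9 0 0 0 0 1; 0.12 -0.9 0 0 0 0 1; 0.12 -0.9 0 0 0 0 1; 0.12 -0.9 0 0 0 0 1; 0.12 -0.9 0 0 0 0 1; 0.1 -0.9 0 0 0 0 1; 0.06 -0.6 0 0 0 0 1",
)

```text
time_s: 21.5
tcp_pos: [0.5288, 0.4289, 0.3777]
ee_rot: [[0.996, -0.085, -0.001], [-0.085, -0.996, -0.001], [-0.001, 0.001, -1.0]]
wrist_force: [0.7, -1.0, -1.8]
gripper_width: 0.376
gripper_force: 30.0
```

jog_arm(
  plan="0 -0.43 0 0 0 -0.3 1; 0 0 0 0 0 -0.7 1; 0 0 0 0 0 -0.7 1; 0 0 0 0 0 -0.7 1; 0 0 0 0 0 -0.7 1; 0 0 0 0 0 -0.7 1; 0 0 0 0 0 -0.37 1; 0 0 0 0 0 0 1; 0 0 0 0 0 0 1; 0 0 0 0 0 0 1",
)

```text
time_s: 22.5
tcp_pos: [0.5297, 0.4374, 0.3788]
ee_rot: [[0.879, 0.476, -0.0], [0.476, -0.879, -0.0], [-0.0, 0.0, -1.0]]
wrist_force: [-0.5, -0.0, -2.0]
gripper_width: 0.376
gripper_force: 30.0
```

```bash
python3 go.py 0.529 0.437 0.194 28.5;python3 - <<'E'
from h import *
im,d,K,X=cap("scene"); cv2.imwrite("pics/s4.png",im[:,:,::-1][20:320,250:550].repeat(2,0).repeat(2,1))
E
```

```text
t 22.5 tcp [0.5297 0.4374 0.3788] ang 28.43 j [ 53.  26.  31.  -0. -95.  65.] w 0.376 F [-0.5 -0.  -2. ] tilt [-0.01 -0.01]
shift units [-0.03  0.    7.39] turn units z -0.009
```

View pics/s4.png

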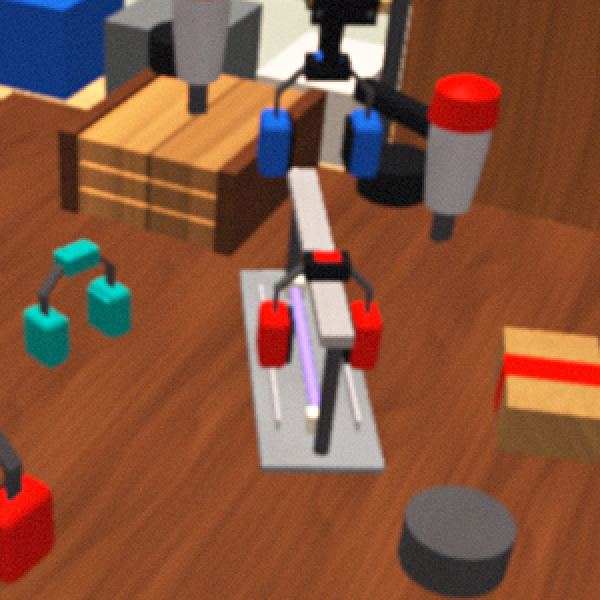

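Red hangs properly astride the bar at crop (325,265), and blue is held centred above the bar at (325,65). I lower blue.

jog_arm(
  plan="0 0 0.4 0 0 0 1; 0 0 0.8 0 0 0 1; 0 0 0.9 0 0 0 1; 0 0 0.9 0 0 0 1; 0 0 0.9 0 0 0 1; 0 0 0.9 0 0 0 1; 0 0 0.9 0 0 0 1; 0 0 0.7 0 0 0 1; 0 0 0.4 0 0 0 1; 0 0 0.2 0 0 0 1",
)

```text
time_s: 23.55
tcp_pos: [0.5293, 0.4366, 0.2026]
ee_rot: [[0.879, 0.476, -0.001], [0.476, -0.879, -0.002], [-0.002, 0.001, -1.0]]
wrist_force: [-0.8, -0.8, -1.2]
gripper_width: 0.377
gripper_force: 30.0
```

jog_arm(
  plan="0 0 0.15 0 0 0 1; 0 0 0.15 0 0 0 1; 0 0 0.1 0 0 0 1; 0 0 0.05 0 0 0 1; 0 0 0 0 0 0 1; 0 0 0 0 0 0 1; 0 0 0 0 0 0 0; 0 0 0 0 0 0 -0.5; 0 0 0 0 0 0 -1; 0 0 0 0 0 0 -1",
)

```text
time_s: 24.55
tcp_pos: [0.5297, 0.437, 0.1924]
ee_rot: [[0.879, 0.477, -0.0], [0.477, -0.879, -0.0], [-0.0, 0.0, -1.0]]
wrist_force: [0.5, -0.4, 0.3]
gripper_width: 0.654
gripper_force: 0.0
```

jog_arm(
  plan="0 0 0 0 0 0 -1; 0 0 0 0 0 0 -1; 0 0 -0.3 0 0 0 -1; 0 0 -0.6 0 0 0 -1; 0 0 -0.8 0 0 0 -1; 0 0 -0.8 0 0 0 -1; 0 0 -0.8 0 0 0 -1; 0 0 -0.8 0 0 0 -1; 0 0 -0.8 0 0 0 -1; 0 0 -0.3 0 0 0 -1",
)

```text
time_s: 25.55
tcp_pos: [0.5304, 0.4375, 0.3262]
ee_rot: [[0.879, 0.477, 0.004], [0.477, -0.879, 0.003], [0.005, -0.001, -1.0]]
wrist_force: [0.5, 0.5, 0.4]
gripper_width: 1.003
gripper_force: 0.0
```

```bash
python3 go.py 0.47 -0.20 0.33
```

```text
t 25.55 tcp [0.5304 0.4375 0.3262] ang 28.47 j [ 53.  26.  24.   0. -88.  65.] w 1.003 F [0.5 0.5 0.4] tilt [0.22 0.2 ]
shift units [-14.28  21.26  -0.25] turn units z None
```

jog_arm(
  plan="-0.3 0.4 0 0 0 0 -1; -0.6 0.9 0 0 0 0 -1; -0.6 0.9 0 0 0 0 -1; -0.6 0.9 0 0 0 0 -1; -0.6 0.9 0 0 0 0 -1; -0.6 0.9 0 0 0 0 -1; -0.6 0.9 0 0 0 0 -1; -0.6 0.9 0 0 0 0 -1; -0.6 0.9 0 0 0 0 -1; -0.6 0.9 0 0 0 0 -1",
)

```text
time_s: 26.55
tcp_pos: [0.5043, 0.1802, 0.3216]
ee_rot: [[0.879, 0.476, -0.002], [0.476, -0.879, -0.001], [-0.002, -0.0, -1.0]]
wrist_force: [0.5, -0.2, 0.1]
gripper_width: 1.002
gripper_force: 0.0
```

jog_arm(
  plan="-0.6 0.9 0 0 0 0 -1; -0.6 0.9 0 0 0 0 -1; -0.6 0.9 0 0 0 0 -1; -0.6 0.9 0 0 0 0 -1; -0.6 0.9 0 0 0 0 -1; -0.6 0.9 0 0 0 0 -1; -0.6 0.9 0 0 0 0 -1; -0.6 0.9 0 0 0 0 -1; -0.6 0.9 0 0 0 0 -1; -0.6 0.9 0 0 0 0 -1",
)

```text
time_s: 27.55
tcp_pos: [0.4793, -0.0884, 0.3216]
ee_rot: [[0.879, 0.476, -0.002], [0.476, -0.879, 0.0], [-0.002, -0.001, -1.0]]
wrist_force: [0.5, 0.4, -0.5]
gripper_width: 1.001
gripper_force: 0.0
```

```bash
python3 - <<'E'
from ears import *
crown(.205,.228)
im,d,K,X=cap("top");P=cloud(d,K,X);cv2.imwrite("pics/k1.png",cv2.resize(im[225:305,410:520,::-1],None,fx=5,fy=5,interpolation=2))
s,ds,Ks,Xs=cap("scene");Q=cloud(ds,Ks,Xs);cv2.imwrite("pics/k2.png",cv2.resize(s[310:450,120:280,::-1],None,fx=4,fy=4,interpolation=2))
for nm,I,C in(("top",im,P),("scene",s,Q)):
    a=(abs(C[...,0]-.47)<.1)&(abs(C[...,1]+.4)<.14)
    k=a&(C[...,2]>.088)&(C[...,2]<.102); q=C[k]; rc=cv2.minAreaRect(q[:,:2].astype(np.float32)); print(nm,"blade",k.sum(),rc,q[:,2].mean())
    hsv=cv2.cvtColor(I,cv2.COLOR_RGB2HSV); w=k&(hsv[...,1]<70); rd=k&(hsv[...,1]>130); print(" white",C[w].mean(0),w.sum()," red",C[rd].mean(0),rd.sum())
    g=a&(abs(hsv[...,0].astype(int)-65)<15)&(hsv[...,1]>100)&(C[...,2]>.066)&(C[...,2]<.078); print(" btn",C[g].mean(0),g.sum())
    c=a&(C[...,2]>.045)&(C[...,2]<.054); print(" console",cv2.minAreaRect(C[c][:,:2].astype(np.float32)))
E
```

```text
px [183. 196.] 331 xy 0.6066 0.2951 wh [0.056 0.034] ang(long) 28.9 z 0.2161
px [122. 229.] 379 xy 0.5288 0.435 wh [0.056 0.035] ang(long) 28.5 z 0.2154
px [479. 365.] 611 xy 0.2299 -0.3717 wh [0.076 0.045] ang(long) 65.0 z 0.2074
top blade 91 ((0.4669102132320404, -0.4452357292175293), (0.010625369846820831, 0.05208112671971321), 32.02909851074219) 0.09587022106349734
 white [ 0.45692691 -0.42943846  0.09538336] 29  red [ 0.47137289 -0.45116698  0.09637309] 53
 btn [ 0.47483837 -0.32094282  0.07178335] 116
 console ((0.4705049693584442, -0.3960586190223694), (0.2399735152721405, 0.1398429423570633), 86.456787109375)
scene blade 174 ((0.4686560332775116, -0.44510459899902344), (0.010711711831390858, 0.05463399738073349), 33.70647048950195) 0.09699138055597674
 white [ 0.45902253 -0.42942207  0.09792524] 47  red [ 0.47506056 -0.45325352  0.09668006] 113
 btn [ 0.47748031 -0.32339517  0.07281413] 180
 console ((0.4718364477157593, -0.39608034491539), (0.24236655235290527, 0.1429421454668045), 86.43490600585938)
```

View pics/k1.png

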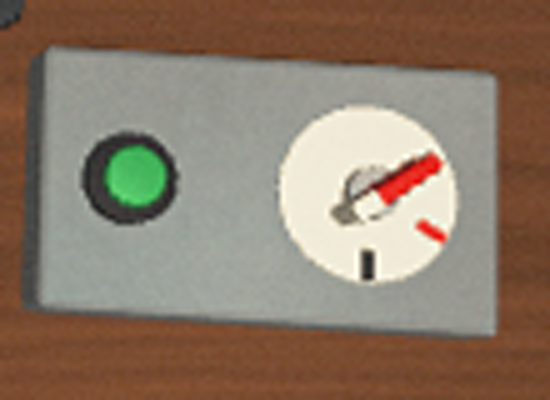

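View pics/k2.png

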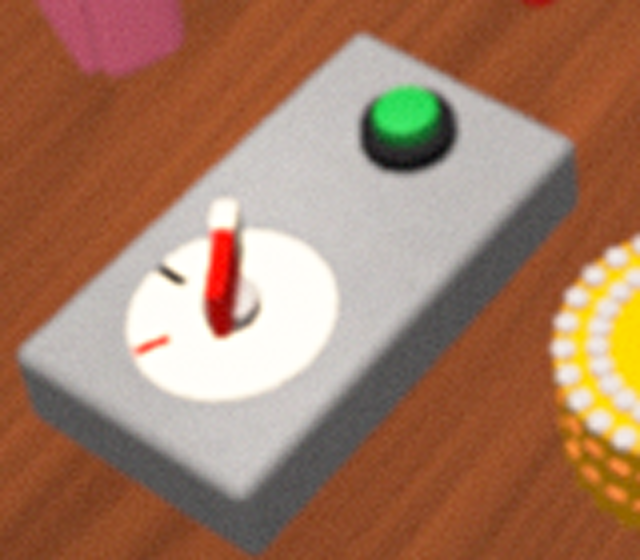

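Both pairs hang on the bar, tops at 0.216 and 0.215 m. The blade centre is (0.468,-0.446) with the white end at about 123°, so the key stands at about 0.94 rad and roughly 244° is left. Joint 6 can't do that in one grip, so I wind in two.

```bash
python3 go.py 0.468 -0.4455 0.18
```

```text
t 27.7 tcp [ 0.4796 -0.0882  0.3218] ang 28.3 j [  9.   5.  -5.  -0. -80. 110.] w 1.001 F [ 1.1  0.4 -0.3] tilt [-0.11  0.01]
shift units [-7.17 12.37  5.67] turn units z None
```

jog_arm(
  plan="-0.3 0.5 0 0 0 0 -1; -0.55 0.95 0 0 0 0 -1; -0.55 0.95 0 0 0 0 -1; -0.55 0.95 0 0 0 0 -1; -0.55 0.95 0 0 0 0 -1; -0.55 0.95 0 0 0 0 -1; -0.55 0.95 0 0 0 0 -1; -0.55 0.95 0 0 0 0 -1; -0.55 0.95 0 0 0 0 -1; -0.55 0.95 0 0 0 0 -1",
)

```text
time_s: 28.7
tcp_pos: [0.4734, -0.3484, 0.322]
ee_rot: [[0.879, 0.478, -0.001], [0.478, -0.879, 0.001], [-0.0, -0.001, -1.0]]
wrist_force: [0.0, 0.3, -0.2]
gripper_width: 0.996
gripper_force: 0.0
```

jog_arm(
  plan="-0.55 0.95 0 0 0 0 -1; -0.55 0.95 0.5 0 0 0 -1; -0.55 0.95 0.5 0 0 0 -1; -0.27 0.47 0.5 0 0 0 -1; 0 0 0.5 0 0 1 -1; 0 0 0.5 0 0 1 -1; 0 0 0.5 0 0 1 -1; 0 0 0.5 0 0 1 -1; 0 0 0.5 0 0 1 -1; 0 0 0.5 0 0 1 -1",
)

```text
time_s: 29.7
tcp_pos: [0.471, -0.4429, 0.2091]
ee_rot: [[0.941, -0.339, -0.001], [-0.339, -0.941, 0.001], [-0.001, -0.001, -1.0]]
wrist_force: [-0.1, 0.3, 0.1]
gripper_width: 1.002
gripper_force: 0.0
```

jog_arm(
  plan="0 0 0.5 0 0 1 -1; 0 0 0.2 0 0 1 -1; 0 0 0 0 0 1 -1; 0 0 0 0 0 1 -1; 0 0 0 0 0 0.7 -1; 0 0 0 0 0 0 -1; 0 0 0 0 0 0 -1; 0 0 0 0 0 0 -1; 0 0 0 0 0 0 -1; 0 0 0 0 0 0 -1",
)

```text
time_s: 30.7
tcp_pos: [0.4709, -0.4442, 0.1928]
ee_rot: [[0.543, -0.84, 0.0], [-0.84, -0.543, 0.0], [-0.0, -0.0, -1.0]]
wrist_force: [0.5, 0.3, -0.2]
gripper_width: 0.998
gripper_force: 0.0
```

```bash
python3 go.py 0.468 -0.4455 0.070 -57.2
```

```text
t 30.7 tcp [ 0.4709 -0.4442  0.1928] ang -57.1 j [-29.  25.   3.  -0. -69.  62.] w 0.998 F [ 0.5  0.3 -0.2] tilt [0. 0.]
shift units [-0.02  0.13  4.91] turn units z 0.012
```

jog_arm(
  plan="-0.02 0.13 0.4 0 0 0 -1; 0 0 0.8 0 0 0 -1; 0 0 0.8 0 0 0 -1; 0 0 0.8 0 0 0 -1; 0 0 0.8 0 0 0 -1; 0 0 0.6 0 0 0 -1; 0 0 0.4 0 0 0 -1; 0 0 0.25 0 0 0 -1; 0 0 0 0 0 0 -1; 0 0 0 0 0 0 -1",
)

```text
time_s: 31.7
tcp_pos: [0.4683, -0.4459, 0.0722]
ee_rot: [[0.543, -0.84, 0.001], [-0.84, -0.543, -0.001], [0.001, -0.0, -1.0]]
wrist_force: [0.7, -0.5, -0.3]
gripper_width: 1.003
gripper_force: 0.0
```

jog_arm(
  plan="0 0 0 0 0 0 -0.3; 0 0 0 0 0 0 0.3; 0 0 0 0 0 0 1; 0 0 0 0 0 0 1; 0 0 0 0 0 0 1; 0 0 0 0 0 0 1; 0 0 0 0 0 0 1; 0 0 0 0 0 0 1; 0 0 0 0 0 0 1; 0 0 0 0 0 0 1",
)

```text
time_s: 32.7
tcp_pos: [0.4679, -0.4456, 0.0716]
ee_rot: [[0.543, -0.84, -0.0], [-0.84, -0.543, -0.0], [0.0, 0.0, -1.0]]
wrist_force: [-0.3, 0.4, -0.4]
gripper_width: 0.174
gripper_force: 0.0
```

```bash
python3 go.py 0.468 -0.4455 0.070 -57.2; python3 -c "
from h import r;print(r.sense()['moment'])"
```

```text
t 32.7 tcp [ 0.4679 -0.4456  0.0716] ang -57.13 j [-29.  30.  -6.   0. -54.  62.] w 0.174 F [-0.3  0.4 -0.4] tilt [-0. -0.]
shift units [-0.   -0.01  0.06] turn units z 0.008
[0.05012596 0.04612085 0.00734053]
```

jog_arm(
  plan="0 0 0 0 0 0 1; 0 0 0 0 0 0 1; 0 0 0 0 0 0 1; 0 0 0 0 0 0.4 1; 0 0 0 0 0 0.8 1; 0 0 0 0 0 0.8 1; 0 0 0 0 0 0.8 1; 0 0 0 0 0 0.8 1; 0 0 0 0 0 0.8 1; 0 0 0 0 0 0.8 1",
)

```text
time_s: 33.7
tcp_pos: [0.4674, -0.4457, 0.0716]
ee_rot: [[-0.156, -0.988, -0.001], [-0.988, 0.156, 0.0], [0.0, 0.001, -1.0]]
wrist_force: [-0.8, -0.9, 0.3]
gripper_width: 0.105
gripper_force: 30.0
```

jog_arm(
  plan="0 0 0 0 0 1 1; 0 0 0 0 0 1 1; 0 0 0 0 0 1 1; 0 0 0 0 0 1 1; 0 0 0 0 0 1 1; 0 0 0 0 0 1 1; 0 0 0 0 0 1 1; 0 0 0 0 0 1 1; 0 0 0 0 0 1 1; 0 0 0 0 0 0.8 1",
)

```text
time_s: 34.7
tcp_pos: [0.4668, -0.445, 0.0715]
ee_rot: [[-0.999, -0.045, -0.002], [-0.045, 0.999, 0.001], [0.002, 0.001, -1.0]]
wrist_force: [-1.2, 1.1, 2.0]
gripper_width: 0.107
gripper_force: 30.0
```

```bash
cat > key.py <<'E'
from h import *
for n in("top","scene"):
    im,d,K,X=cap(n);C=cloud(d,K,X)
    k=(abs(C[...,0]-.468)<.035)&(abs(C[...,1]+.4455)<.035)&(C[...,2]>.085)&(C[...,2]<.102); q=C[k]
    if k.sum()<20: print(n,"hidden",k.sum()); continue
    hsv=cv2.cvtColor(im,cv2.COLOR_RGB2HSV); w=k&(hsv[...,1]<70); rd=k&(hsv[...,1]>130)&(hsv[...,2]>60)
    rc=cv2.minAreaRect(q[:,:2].astype(np.float32)); a=rc[2] if rc[1][0]>rc[1][1] else rc[2]-90
    v=C[w].mean(0)-C[rd].mean(0) if w.any() and rd.any() else [0,0]; print(n,k.sum(),"long",round(a,1),np.round(rc[1],3),"white dir",np.degrees(np.arctan2(v[1],v[0])).round(1),w.sum(),rd.sum())
E
python3 go.py 0.468 -0.4455 0.070; python3 key.py; python3 -c "
from h import r;print(r.sense()['moment'])"
```

```text
t 34.7 tcp [ 0.4668 -0.445   0.0715] ang -177.41 j [-29.  30.  -6.  -0. -54. -58.] w 0.107 F [-1.2  1.1  2. ] tilt [-0.14  0.08]
shift units [-0.05 -0.02  0.06] turn units z None
top hidden 9
scene 159 long 29.4 [0.049 0.025] white dir 16.9 98 35
[ 0.56911493  0.59855054 -0.05176903]
```

jog_arm(
  plan="0 0 0 0 0 0 0.5; 0 0 0 0 0 0 0; 0 0 0 0 0 0 -0.5; 0 0 0 0 0 0 -1; 0 0 0 0 0 0 -1; 0 0 0 0 0 0 -1; 0 0 0 0 0 0 -1; 0 0 0 0 0 0 -1; 0 0 0 0 0 -0.5 -1; 0 0 0 0 0 -1 -1",
)

```text
time_s: 35.8
tcp_pos: [0.4679, -0.4456, 0.0716]
ee_rot: [[-0.965, -0.261, -0.0], [-0.261, 0.965, 0.0], [0.0, 0.0, -1.0]]
wrist_force: [-0.5, -0.4, -0.0]
gripper_width: 0.933
gripper_force: 0.0
```

jog_arm(
  plan="0 0 0 0 0 -1 -1; 0 0 0 0 0 -1 -1; 0 0 0 0 0 -1 -1; 0 0 0 0 0 -1 -1; 0 0 0 0 0 -1 -1; 0 0 0 0 0 -1 -1; 0 0 0 0 0 -1 -1; 0 0 0 0 0 -1 -1; 0 0 0 0 0 -1 -1; 0 0 0 0 0 -1 -1",
)

```text
time_s: 36.8
tcp_pos: [0.4679, -0.4456, 0.0716]
ee_rot: [[0.091, -0.996, 0.0], [-0.996, -0.091, -0.0], [0.0, -0.0, -1.0]]
wrist_force: [0.4, -1.0, 0.1]
gripper_width: 0.999
gripper_force: 0.0
```

jog_arm(
  plan="0 0 0 0 0 -1 -1; 0 0 0 0 0 -1 -1; 0 0 0 0 0 -1 -1; 0 0 0 0 0 -1 -1; 0 0 0 0 0 -1 -1; 0 0 0 0 0 -1 -1; 0 0 0 0 0 -1 -1; 0 0 0 0 0 -1 -1; 0 0 0 0 0 -1 -1; 0 0 0 0 0 -1 -1",
)

```text
time_s: 37.8
tcp_pos: [0.4679, -0.4456, 0.0716]
ee_rot: [[0.996, -0.084, 0.0], [-0.084, -0.996, -0.0], [0.0, 0.0, -1.0]]
wrist_force: [0.2, -1.0, 0.2]
gripper_width: 0.996
gripper_force: 0.0
```

```bash
python3 go.py 0.468 -0.4455 0.070 2.6; python3 key.py
```

```text
t 37.8 tcp [ 0.4679 -0.4456  0.0716] ang -4.8 j [-29.  30.  -6.  -0. -54. 114.] w 0.996 F [ 0.2 -1.   0.2] tilt [ 0. -0.]
shift units [ 0.   -0.    0.06] turn units z -0.925
top hidden 11
scene 225 long -0.1 [0.013 0.051] white dir 5.7 90 119
```

jog_arm(
  plan="0 0 0 0 0 -0.9 -1; 0 0 0 0 0 0 -0.3; 0 0 0 0 0 0 0.3; 0 0 0 0 0 0 1; 0 0 0 0 0 0 1; 0 0 0 0 0 0 1; 0 0 0 0 0 0 1; 0 0 0 0 0 0 1; 0 0 0 0 0 0 1; 0 0 0 0 0 0 1",
)

```text
time_s: 38.9
tcp_pos: [0.4679, -0.4456, 0.0716]
ee_rot: [[0.999, 0.036, 0.0], [0.036, -0.999, -0.0], [0.0, 0.0, -1.0]]
wrist_force: [0.1, 0.5, 0.6]
gripper_width: 0.267
gripper_force: 0.0
```

jog_arm(
  plan="0 0 0 0 0 0 1; 0 0 0 0 0 0 1; 0 0 0 0 0 0 1; 0 0 0 0 0 0 1; 0 0 0 0 0 0.5 1; 0 0 0 0 0 1 1; 0 0 0 0 0 1 1; 0 0 0 0 0 1 1; 0 0 0 0 0 1 1; 0 0 0 0 0 1 1",
)

```text
time_s: 39.9
tcp_pos: [0.4678, -0.4453, 0.0716]
ee_rot: [[0.74, -0.672, -0.0], [-0.672, -0.74, 0.0], [-0.001, 0.0, -1.0]]
wrist_force: [-0.2, 2.3, 1.2]
gripper_width: 0.108
gripper_force: 30.0
```

jog_arm(
  plan="0 0 0 0 0 1 1; 0 0 0 0 0 1 1; 0 0 0 0 0 1 1; 0 0 0 0 0 1 1; 0 0 0 0 0 1 1; 0 0 0 0 0 1 1; 0 0 0 0 0 1 1; 0 0 0 0 0 1 1; 0 0 0 0 0 1 1; 0 0 0 0 0 0.3 1",
)

```text
time_s: 40.9
tcp_pos: [0.4673, -0.4454, 0.0716]
ee_rot: [[-0.446, -0.895, -0.001], [-0.895, 0.446, 0.001], [0.0, 0.001, -1.0]]
wrist_force: [-1.3, 1.7, 0.7]
gripper_width: 0.104
gripper_force: 30.0
```

```bash
python3 go.py 0.468 -0.4455 0.070 -121.5;  python3 -c "
from h import r;print(r.sense()['moment'])"
```

```text
t 40.9 tcp [ 0.4673 -0.4454  0.0716] ang -116.51 j [-29.  30.  -6.   0. -54.   3.] w 0.104 F [-1.3  1.7  0.7] tilt [-0.07  0.03]
shift units [-0.01 -0.03  0.06] turn units z 0.624
[0.70573739 0.14569466 0.104542  ]
```

jog_arm(
  plan="0 0 0 0 0 0.2 1; 0 0 0 0 0 0.2 1; 0 0 0 0 0 0.15 1; 0 0 0 0 0 0 1; 0 0 0 0 0 0 1; 0 0 0 0 0 0 1; 0 0 0 0 0 0 1; 0 0 0 0 0 0 1; 0 0 0 0 0 0 1; 0 0 0 0 0 0 1",
)

```text
time_s: 41.9
tcp_pos: [0.4674, -0.4454, 0.0716]
ee_rot: [[-0.511, -0.86, -0.001], [-0.86, 0.511, 0.0], [0.0, 0.001, -1.0]]
wrist_force: [-4.5, 2.9, 4.5]
gripper_width: 0.108
gripper_force: 30.0
```

```bash
python3 go.py 0.468 -0.4455 0.070 -121.5;  python3 -c "
from h import r;print(r.sense()['moment'])"
```

```text
t 41.9 tcp [ 0.4674 -0.4454  0.0716] ang -120.74 j [-29.  30.  -6.   0. -54.  -1.] w 0.108 F [-4.5  2.9  4.5] tilt [-0.05  0.03]
shift units [-0.01 -0.02  0.06] turn units z 0.095
[1.1199508  1.14459527 0.10452722]
```

jog_arm(
  plan="0 0 0 0 0 0.15 1; 0 0 0 0 0 0.15 1; 0 0 0 0 0 0.15 1; 0 0 0 0 0 0 1; 0 0 0 0 0 0 1; 0 0 0 0 0 0 1; 0 0 0 0 0 0 1; 0 0 0 0 0 0 1; 0 0 0 0 0 0 1; 0 0 0 0 0 0 1",
)

```text
time_s: 42.9
tcp_pos: [0.4674, -0.4454, 0.0716]
ee_rot: [[-0.563, -0.826, -0.001], [-0.826, 0.563, 0.0], [0.0, 0.001, -1.0]]
wrist_force: [-4.4, 2.8, 4.0]
gripper_width: 0.108
gripper_force: 30.4
```

```bash
python3 go.py 0.468 -0.4455 0.070 -121.5;  python3 -c "
from h import r;print(r.sense()['moment'])"; python3 key.py
```

```text
t 42.9 tcp [ 0.4674 -0.4454  0.0716] ang -124.26 j [-29.  30.  -6.   0. -54.  -5.] w 0.108 F [-4.4  2.8  4. ] tilt [-0.07  0.02]
shift units [-0.01 -0.02  0.06] turn units z -0.346
[1.05450618 1.15103089 0.30467498]
top hidden 1
scene hidden 0
```

The moment jumped to 0.30 N m, so the key is at its stop. I release and check.

jog_arm(
  plan="0 0 0 0 0 0 0.5; 0 0 0 0 0 0 0; 0 0 0 0 0 0 -0.5; 0 0 0 0 0 0 -1; 0 0 0 0 0 0 -1; 0 0 0 0 0 0 -1; 0 0 0 0 0 0 -1; 0 0 -0.4 0 0 0 -1; 0 0 -0.8 0 0 0 -1; 0 0 -0.8 0 0 0 -1",
)

```text
time_s: 44.0
tcp_pos: [0.4679, -0.4457, 0.1226]
ee_rot: [[-0.564, -0.826, -0.0], [-0.826, 0.564, -0.0], [0.0, 0.0, -1.0]]
wrist_force: [-0.6, 0.2, 1.1]
gripper_width: 0.934
gripper_force: 0.0
```

jog_arm(
  plan="0 0 -1 0 0 0 1; 0 0 -1 0 0 0 1; 0 0 -1 0 0 0 1; 0 0 -0.5 0 0 0 1; 0 0 0 0 0 0 1; 0 0 0 0 0 0 1; 0 0 0 0 0 0 1; 0 0 0 0 0 0 1; 0 0 0 0 0 0 1; 0 0 0 0 0 0 1",
)

```text
time_s: 45.0
tcp_pos: [0.4678, -0.4455, 0.2085]
ee_rot: [[-0.564, -0.826, -0.001], [-0.826, 0.564, 0.001], [0.0, 0.001, -1.0]]
wrist_force: [1.2, 0.8, -0.2]
gripper_width: 0.177
gripper_force: 0.0
```

```bash
python3 go.py 0.476 -0.3215 0.10; python3 key.py; python3 - <<'E'
from ears import *
crown(.205,.228)
s,*_=cap("scene");cv2.imwrite("pics/k3.png",cv2.resize(s[310:450,120:280,::-1],None,fx=4,fy=4,interpolation=2))
E
```

```text
t 45.0 tcp [ 0.4678 -0.4455  0.2085] ang -124.33 j [-29.  24.   4.  -0. -70.  -5.] w 0.177 F [ 1.2  0.8 -0.2] tilt [-0.05  0.03]
shift units [-4.28  2.52  4.34] turn units z None
top hidden 1
scene 275 long 58.8 [0.053 0.015] white dir -122.5 86 164
px [183. 195.] 359 xy 0.6093 0.2959 wh [0.056 0.034] ang(long) 30.2 z 0.2158
px [122. 229.] 383 xy 0.5301 0.4351 wh [0.057 0.034] ang(long) 29.0 z 0.2157
px [482. 366.] 482 xy 0.2264 -0.3785 wh [0.06  0.045] ang(long) 65.2 z 0.2075
```

View pics/k3.png

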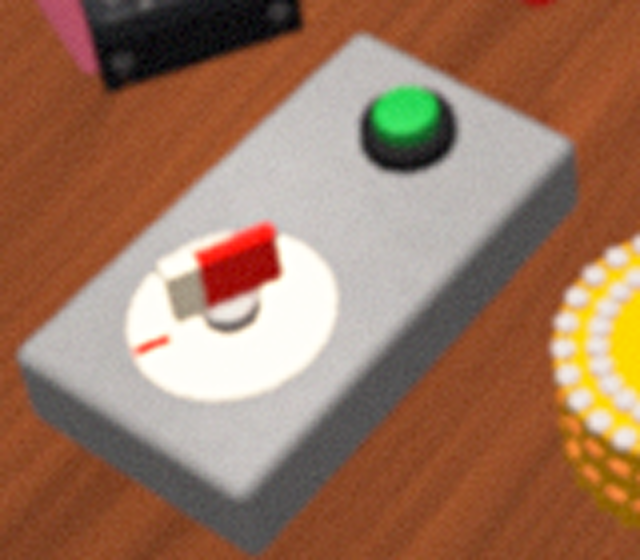

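The key's white end is at -122.5°, which matches the stop, and it points at the red mark at crop (150,345). Both pairs still hang. Next is the button.

jog_arm(
  plan="-0.4 0.25 0 0 0 0 1; -0.8 0.47 0 0 0 0 1; -0.8 0.47 0 0 0 0 1; -0.8 0.47 0 0 0 0 1; -0.8 0.47 0 0 0 0 1; -0.68 0.39 0 0 0 0 1; 0 0 0.8 0 0 0 1; 0 0 0.8 0 0 0 1; 0 0 0.8 0 0 0 1; 0 0 0.6 0 0 0 1",
)

```text
time_s: 46.2
tcp_pos: [0.4757, -0.3206, 0.1331]
ee_rot: [[-0.564, -0.826, -0.001], [-0.826, 0.564, 0.001], [-0.0, 0.001, -1.0]]
wrist_force: [0.0, -0.4, 0.1]
gripper_width: 0.007
gripper_force: 0.0
```

jog_arm(
  plan="0 0 0.6 0 0 0 1; 0 0 0.5 0 0 0 1; 0 0 0.2 0 0 0 1; 0 0 0 0 0 0 1; 0 0 0 0 0 0 1; 0 0 0 0 0 0 1; 0 0 0 0 0 0 1; 0 0 0 0 0 0 1; 0 0 0 0 0 0 1; 0 0 0 0 0 0 1",
)

```text
time_s: 47.2
tcp_pos: [0.4763, -0.3217, 0.1017]
ee_rot: [[-0.564, -0.826, 0.0], [-0.826, 0.564, -0.0], [-0.0, -0.0, -1.0]]
wrist_force: [-0.5, 0.2, -0.4]
gripper_width: 0.006
gripper_force: 0.0
```

```bash
python3 go.py 0.4757 -0.3212 0.066
```

```text
t 47.2 tcp [ 0.4763 -0.3217  0.1017] ang -124.33 j [-18.  22. -15.   0. -53. -16.] w 0.006 F [-0.5  0.2 -0.4] tilt [ 0.01 -0.  ]
shift units [-0.    0.03  1.43] turn units z None
```

jog_arm(
  plan="0 0 0.5 0 0 0 1; 0 0 0.4 0 0 0 1; 0 0 0.2 0 0 0 1; 0 0 0.15 0 0 0 1; 0 0 0.1 0 0 0 1; 0 0 0.08 0 0 0 1; 0 0 0.03 0 0 0 1; 0 0 0 0 0 0 1; 0 0 0 0 0 0 1; 0 0 0 0 0 0 1",
)

```text
time_s: 48.2
tcp_pos: [0.4764, -0.3218, 0.0654]
ee_rot: [[-0.564, -0.826, 0.001], [-0.826, 0.564, -0.0], [-0.0, -0.001, -1.0]]
wrist_force: [0.1, 0.1, 1.0]
gripper_width: 0.005
gripper_force: 0.0
```

jog_arm(
  plan="0 0 0.04 0 0 0 1; 0 0 0.04 0 0 0 1; 0 0 0.04 0 0 0 1; 0 0 0 0 0 0 1; 0 0 0 0 0 0 1; 0 0 0 0 0 0 1; 0 0 0 0 0 0 1; 0 0 0 0 0 0 1; 0 0 0 0 0 0 1; 0 0 0 0 0 0 1",
)

```text
time_s: 49.2
tcp_pos: [0.4762, -0.3217, 0.0621]
ee_rot: [[-0.564, -0.826, 0.0], [-0.826, 0.564, -0.0], [-0.0, -0.0, -1.0]]
wrist_force: [0.9, -0.2, -0.2]
gripper_width: 0.003
gripper_force: 0.0
```

```bash
python3 go.py 0.4757 -0.3212 0.066; python3 - <<'E'
from ears import *
s,*_=cap("scene");cv2.imwrite("pics/b1.png",cv2.resize(s[280:430,120:280,::-1],None,fx=4,fy=4,interpolation=2))
E
```

```text
t 49.2 tcp [ 0.4762 -0.3217  0.0621] ang -124.33 j [-18.  25. -17.   0. -48. -16.] w 0.003 F [ 0.9 -0.2 -0.2] tilt [ 0. -0.]
shift units [-0.    0.03 -0.15] turn units z None
```

View pics/b1.png

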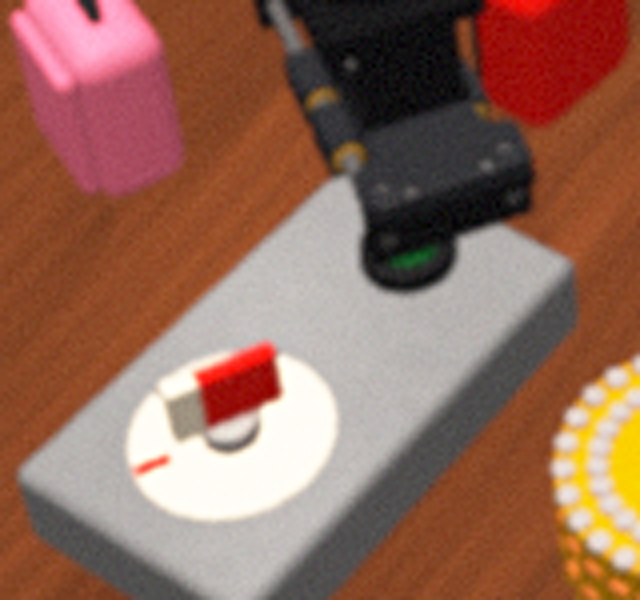

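The fingers are over the green button at crop (410,255), with no force yet. I lower further in small steps.

jog_arm(
  plan="0 0 0.04 0 0 0 1; 0 0 0.04 0 0 0 1; 0 0 0.04 0 0 0 1; 0 0 0.04 0 0 0 1; 0 0 0 0 0 0 1; 0 0 0 0 0 0 1; 0 0 0 0 0 0 1; 0 0 0 0 0 0 1; 0 0 0 0 0 0 1; 0 0 0 0 0 0 1",
)

```text
time_s: 50.25
tcp_pos: [0.4763, -0.3217, 0.0581]
ee_rot: [[-0.564, -0.826, 0.0], [-0.826, 0.564, -0.0], [-0.0, -0.0, -1.0]]
wrist_force: [-1.1, 0.2, 0.1]
gripper_width: 0.003
gripper_force: 0.0
```

jog_arm(
  plan="0 0 0.04 0 0 0 1; 0 0 0.04 0 0 0 1; 0 0 0.04 0 0 0 1; 0 0 0 0 0 0 1; 0 0 0 0 0 0 1; 0 0 0 0 0 0 1; 0 0 0 0 0 0 1; 0 0 0 0 0 0 1; 0 0 0 0 0 0 1; 0 0 0 0 0 0 1",
)

```text
time_s: 51.25
tcp_pos: [0.4762, -0.3217, 0.0551]
ee_rot: [[-0.564, -0.826, 0.0], [-0.826, 0.564, -0.0], [0.0, -0.0, -1.0]]
wrist_force: [0.1, 0.2, -0.6]
gripper_width: 0.003
gripper_force: 0.0
```

```bash
python3 - <<'E'
from h import *
s,d,K,X=cap("scene");C=cloud(d,K,X)
hsv=cv2.cvtColor(s,cv2.COLOR_RGB2HSV);g=(abs(hsv[...,0].astype(int)-65)<18)&(hsv[...,1]>80)&(abs(C[...,0]-.476)<.03)&(abs(C[...,1]+.321)<.03)
print("green",g.sum(),C[g].mean(0),C[g][:,2].max(),C[g][:,2].min())
k=(hsv[...,2]<70)&(abs(C[...,0]-.476)<.04)&(abs(C[...,1]+.321)<.04)&(C[...,2]>.074);print("dark min z",np.percentile(C[k][:,2],[0,2,10,50]),C[k].mean(0),k.sum())
E
```

```text
<stdin>:4: RuntimeWarning: Mean of empty slice.
  ret = um.true_divide(
Traceback (most recent call last):
ValueError: zero-size array to reduction operation maximum which has no identity
```

```bash
python3 - <<'E'
from h import *
s,d,K,X=cap("scene");C=cloud(d,K,X);cv2.imwrite("pics/b2.png",cv2.resize(s[300:380,190:270,::-1],None,fx=7,fy=7,interpolation=2))
c=C[340:362:3,220,:];
for v in range(330,362,3): print(v,C[v,222].round(3),s[v,222])
E
```

```text
330 [ 0.54  -0.388  0.191] [91 80 82]
333 [ 0.542 -0.391  0.187] [37 40 39]
336 [ 0.543 -0.393  0.182] [14 20 14]
339 [ 0.541 -0.392  0.172] [17 13 18]
342 [ 0.537 -0.389  0.159] [24 15 20]
345 [ 0.535 -0.388  0.15 ] [21 17 20]
348 [ 0.487 -0.336  0.062] [41 38 37]
351 [ 0.488 -0.338  0.056] [17 21 17]
354 [ 0.49  -0.34   0.051] [169 160 160]
357 [ 0.495 -0.348  0.053] [183 179 178]
360 [ 0.497 -0.351  0.049] [183 178 178]
```

View pics/b2.png

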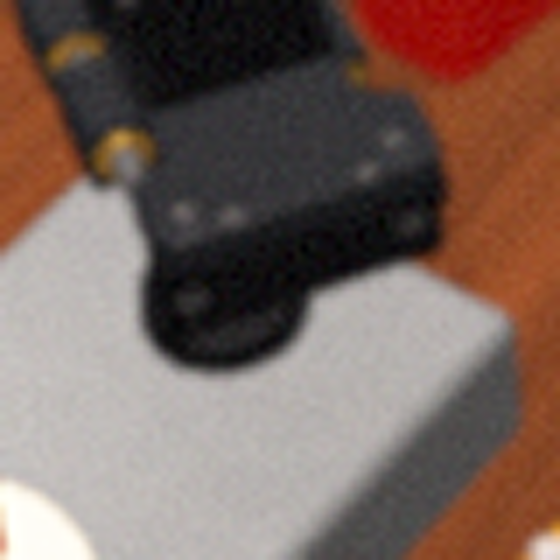

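jog_arm(
  plan="0 0 0.04 0 0 0 1; 0 0 0.04 0 0 0 1; 0 0 0.04 0 0 0 1; 0 0 0.04 0 0 0 1; 0 0 0 0 0 0 1; 0 0 0 0 0 0 1; 0 0 0 0 0 0 1; 0 0 0 0 0 0 1; 0 0 0 0 0 0 1; 0 0 0 0 0 0 1",
)

```text
time_s: 52.35
tcp_pos: [0.4762, -0.3217, 0.0511]
ee_rot: [[-0.564, -0.826, -0.0], [-0.826, 0.564, 0.0], [0.0, 0.0, -1.0]]
wrist_force: [-1.1, 0.9, 1.8]
gripper_width: 0.005
gripper_force: 0.8
```

jog_arm(
  plan="0 0 0.04 0 0 0 1; 0 0 0.04 0 0 0 1; 0 0 0 0 0 0 1; 0 0 0 0 0 0 1; 0 0 0 0 0 0 1; 0 0 0 0 0 0 1; 0 0 0 0 0 0 1; 0 0 0 0 0 0 1; 0 0 0 0 0 0 1; 0 0 0 0 0 0 1",
)

```text
time_s: 53.35
tcp_pos: [0.4762, -0.3217, 0.0491]
ee_rot: [[-0.564, -0.826, -0.0], [-0.826, 0.564, 0.0], [0.0, 0.0, -1.0]]
wrist_force: [-0.2, 1.2, 2.4]
gripper_width: 0.003
gripper_force: 1.4
```

jog_arm(
  plan="0 0 0.04 0 0 0 1; 0 0 0.04 0 0 0 1; 0 0 0 0 0 0 1; 0 0 0 0 0 0 1; 0 0 0 0 0 0 1; 0 0 0 0 0 0 1; 0 0 0 0 0 0 1; 0 0 0 0 0 0 1; 0 0 0 0 0 0 1; 0 0 0 0 0 0 1",
)

```text
time_s: 54.35
tcp_pos: [0.4762, -0.3217, 0.0471]
ee_rot: [[-0.564, -0.826, 0.0], [-0.826, 0.564, -0.0], [0.0, -0.0, -1.0]]
wrist_force: [-1.4, 1.2, 4.1]
gripper_width: 0.007
gripper_force: 2.0
```

jog_arm(
  plan="0 0 0.04 0 0 0 1; 0 0 0.04 0 0 0 1; 0 0 0 0 0 0 1; 0 0 0 0 0 0 1; 0 0 0 0 0 0 1; 0 0 0 0 0 0 1; 0 0 0 0 0 0 1; 0 0 0 0 0 0 1; 0 0 0 0 0 0 1; 0 0 0 0 0 0 1",
)

```text
time_s: 55.35
tcp_pos: [0.4762, -0.3217, 0.0457]
ee_rot: [[-0.564, -0.826, 0.0], [-0.826, 0.564, -0.0], [0.0, -0.0, -1.0]]
wrist_force: [-2.0, 1.9, 8.1]
gripper_width: 0.007
gripper_force: 3.8
```

The force climbed from about 1.8 N, first seen near 0.051, to 8 N with the arm starting to stall, so the button has bottomed out. I add a touch more, then retreat.

jog_arm(
  plan="0 0 0.03 0 0 0 1; 0 0 0.03 0 0 0 1; 0 0 0 0 0 0 1; 0 0 0 0 0 0 1; 0 0 0 0 0 0 1; 0 0 0 0 0 0 1; 0 0 0 0 0 0 1; 0 0 0 0 0 0 1; 0 0 0 0 0 0 1; 0 0 0 0 0 0 1",
)

```text
time_s: 56.35
tcp_pos: [0.4763, -0.3218, 0.0455]
ee_rot: [[-0.563, -0.826, 0.0], [-0.826, 0.563, -0.001], [0.0, -0.001, -1.0]]
wrist_force: [-4.0, 4.0, 14.3]
gripper_width: 0.001
gripper_force: 7.3
```

jog_arm(
  plan="0 0 -0.3 0 0 0 1; 0 0 -0.8 0 0 0 1; 0 0 -0.8 0 0 0 1; 0 0 -0.8 0 0 0 1; 0 0 -0.8 0 0 0 1; 0 0 -0.8 0 0 0 1; 0 0 -0.8 0 0 0 1; 0 0 -0.8 0 0 0 1; 0 0 -0.4 0 0 0 1; 0 0 0 0 0 0 1",
)

```text
time_s: 57.35
tcp_pos: [0.4771, -0.322, 0.202]
ee_rot: [[-0.564, -0.826, 0.003], [-0.826, 0.564, -0.001], [-0.001, -0.003, -1.0]]
wrist_force: [-0.0, -0.4, -0.0]
gripper_width: 0.005
gripper_force: 0.0
```

```bash
python3 go.py 0.476 -0.3215 0.10; python3 key.py; python3 - <<'E'
from ears import *
crown(.205,.228)
s,*_=cap("scene");cv2.imwrite("pics/f.png",s[:,:,::-1])
E
```

```text
t 57.35 tcp [ 0.4771 -0.322   0.202 ] ang -124.33 j [-18.  17.  -7.  -0. -66. -16.] w 0.005 F [-0.  -0.4 -0. ] tilt [ 0.16 -0.05]
shift units [0.01 0.06 4.08] turn units z None
top 70 long 66.4 [0.039 0.012] white dir -117.6 30 36
scene 267 long 58.1 [0.052 0.014] white dir -123.4 86 159
px [183. 195.] 358 xy 0.6095 0.2966 wh [0.057 0.035] ang(long) 30.6 z 0.2159
px [122. 229.] 384 xy 0.529 0.4349 wh [0.056 0.035] ang(long) 28.6 z 0.2154
px [479. 365.] 612 xy 0.2304 -0.3713 wh [0.075 0.045] ang(long) 64.1 z 0.2074
```

View pics/f.png

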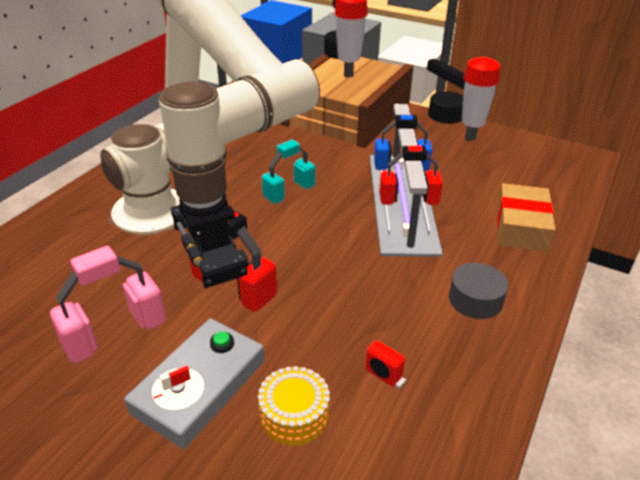

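The view shows red (415,170) and blue (405,135) hanging on the bar, the key at its red mark (175,378), the button free (222,340), the coil and tape in place, and the gripper clear. I hand in.

```bash
python3 -c "
from station import r;print(r.finish_job())"
```

```text
the job is handed in; nothing more can be done
None
```

I handed the job in at about 57 s of the 210 s: both pairs present (red and blue; no yellow) hang on the bar, the key is at its stop, the start button was pressed until it bottomed, and the coil and tape were not touched; the hand-in returned no verdict.

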